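Turn a shaft flat-up and latch the hold-down lever over it

ROBOT

A 6-joint arm with a two-finger parallel gripper is mounted at the origin on the work surface. World frame = base frame: x ahead of the robot, y to its left, z up, the work surface at z = 0. Lengths are in mm, angles in rad, forces in N, time in s.
With the tool pointing down it reaches from about 350 to 775 mm from the base axis. Payload 7.3 kg.
Tool frame: the origin (TCP) lies between the finger pads; the fingertips stand 14 mm ahead of it and the grasp point (between the pads) lies 5 mm behind it; z points along the fingers, y is the line along which they close (so a half turn about z gives the same grasp; the last joint's range is limited). The gripper opens to 92 mm and grips with 3 to 60 N. Pads are 19 mm wide; open, the fingers measure 130 mm over their backs; the gripper's body (75 mm by 190 mm) begins 47 mm behind the grasp point.
Start: joints at [-1.279, 0.342, 1.524, -0, 1.275, -0.146], TCP at [222.597, -475.497, 205.141] pointing down, gripper open.
Joint ranges: [-2.53, 2.53], [-0.77, 2.02], [0.04, 2.7], [-1, 4.14], [0.28, 2.66], [-3.11, 3.11]. Speed limits (rad/s): [2.57, 2.57, 3.14, 3.14, 3.14, 3.14].

INTERFACE

Orientations are given as a unit quaternion [x, y, z, w].
In Python, from plant import manip gives the robot as it stands.
- The arm moves only by the tool drive_tool, never from a script. Its argument "commands" is a list of rows, each a list of 3 entries, a list of its own where there are three numbers: the shift along the tool's x, y, z in mm, then the turn about the tool's z in rad, then the finger opening in mm, from 0 to 91.8. A call has 1 to 8 rows; each row shifts and turns the commanded pose from where the row before left it, along the tool's axes as they then stand; what a row does not reach is not made up. A row lasts 1/8 s, in which the tool goes at most 62.5 mm and 10.7 degrees, less where a joint would pass 70% of its speed; a pose out of reach is approached as far as the arm can. A call is refused whole if a number of a shift passes 62.5 or a number of a turn 0.188, either way. A call with a gripper value outside its range is refused whole. The fingers move at their own pace and stop on an object; the grip force is fixed at half the most. Time passes only in rows, so rows that do not move let the fingers close. It gives the time, the measured TCP pose, the force, the opening and the grip force at its end, in the units of the state.
- manip.state(): the state, without advancing time (a new reading comes with each control period).
- manip.snapshot(name): name is "scene" or "top"; returns a dict with "color" (384x512x3 uint8, red, green, blue), "fx", "fy", "cx", "cy" (pixels), "D" ([k1, k2, p1, p2, k3] as OpenCV has them; the pictures are not rectified), "R" (3x3) and "t" (3): a world point X has camera coordinates R X + t. Camera axes: x right, y down, z forward; pixel columns grow to the right and rows downward; lengths in mm; the calibration is good to about 2 mm. A picture is of the moment at which its call begins. There is no depth.
- manip.hand_in(): hands the job in; it is judged then, once.
The state is a dict: "clock": time; "joints": joint angles; "joint_vel": joint speeds; "joint_efforts": joint torques, N m; "ee_pos": TCP position; "ee_rot": TCP orientation; "force": force on the tool from outside, world axes, zero at the start; "ft_torque": the same for the moment, N m; "width": finger opening in mm; "gripper_force": force on a finger pad.
Only numpy, scipy, OpenCV 4.12 (cv2) and the standard library are available. Lean on these libraries where they do the work, as an engineer would, in place of code of your own. Each camera call takes 0.05 s, during which the arm holds its last target. There are 200 camera calls.

TASK

Get the aluminium shaft ready for the measuring microscope: roll it along the lane of its holding fixture, without lifting it off the lane, until the milled flat round its middle faces straight up. Then press the rubber pad of the sprung lever down until the latch catches and the lever stays down over the flat, and let go. Leave the other things on the bench where they are.

Things in the scene. Friction and masses are not known exactly. Their poses are not given: they have to be found in the camera images.
- fixture: Holding fixture, fixed to the bench. Origin on the bench under the lane's middle; y axis along the lane from the latch end (-y) to the lever's hinge end (+y), x across the lane, z up. Black base plate 170 mm (x) by 260 mm (y from -140 to +120), 12 mm thick.
- lane (a point): Middle of the top of the fixture's flat dark steel lane, 20 mm above the bench. Lane 136 mm wide, side rails at x = +-68 mm, end stops at y = +-64 mm (inner faces), all 8 mm high: the shaft's centre can roll between about y = -48 and +48 mm of here.
- shaft: Loose aluminium shaft, 40 mm diameter, 130 mm long, about 0.42 kg, evenly balanced, lying across the lane (own x axis along it, parallel to the fixture's x). Origin in the middle of its axis, 40 mm above the bench. Own z axis: outward normal of its milled flat. It rolls freely along the lane and stays where it is left, at any turn.
- shaft_flat (a point): Centre of the milled flat, 12 mm from the shaft's axis (8 mm deep, 32 mm wide), along the middle 30 mm of its length; the 50 mm at each end are full round. At the start it faces sideways to the fixture's -y, about 86 degrees from up, so the shaft must roll about 30 mm towards +y. A finger drawn along the shaft's top moves twice as far as its centre.
- lever (a joint): Angle of the sprung lever, rad: 0 raised (14 degrees up), grows as pressed; about 0.25 (level) when the latch holds it; 0.27 at most. Pressing the pad takes about 3 N at first, 9 N at the end, up to 18 N while pushing the latch bolt aside. Not latched, it springs back up.
- lever_hinge (a point): Hinge axis of the lever (along the fixture's x), at fixture y = +95 mm, 59.5 mm above the bench, between 66 mm tall cheeks. The lever is a steel bar 14 mm wide, 10 mm thick over the lane's centre line, reaching 195 mm towards -y; raised, its tip is about 113 mm above the bench. Latched, its underside is 2.5 mm over an upturned flat; any other turn of the shaft blocks it.
- lever_pad (a point): Centre of the top of the black rubber pad (28 by 28 mm) near the lever's free end, 165 mm from the hinge: press here. Latched, it lies at fixture x = 0, y = -70 mm, 69.5 mm above the bench; raised, about 40 mm higher and 7 mm nearer to the hinge's end.
- latch (a point): Tip of the latch's spring bolt, at fixture y = -94 mm, 65 mm above the bench. Its bevelled nose sticks out of a grey post (26 mm wide, y from -133 to -109 mm, 84 mm tall) towards the lever; the lever's tip pushes it aside on the way down and is then caught under it.
- ring_gauge: Bystander: white plastic ring, 60 mm outside, 20 mm high. Origin at the centre of its underside. Leave it alone.
- loupe: Bystander: black eyeglass loupe, 42 mm across, 42 mm high. Origin at the centre of its underside. Leave it alone.
- slug: Bystander: plain aluminium slug standing upright, 32 mm across, 45 mm high. Origin at the centre of its underside. Leave it alone.
- brush: Bystander: hand brush 150 mm long, lying. Origin at the centre of its underside. Leave it alone.
- wrench: Bystander: small wrench 140 mm long, lying. Origin at the centre of its underside. Leave it alone.
- dowel: Bystander: steel dowel standing on a corner of the fixture's base plate, 16 mm across, 16 mm high. Origin at the centre of its underside. Leave it alone.
- cleaner: Bystander: white bottle, 44 mm across, 110 mm high. Origin at the centre of its underside. Leave it alone.
There are look-alikes about, which are no part of the job. Leave any green look-alike of the shaft alone.

How it is judged (in metres and radians):
On the way, in this order (a step that is already met when the one before it is completed fails the run):
1. the shaft is rolled until its flat faces up (within 20 degrees) (angle between shaft's own z axis and vertical below 0.35 rad), for 0.2 s.
2. the lever is pressed down into the latch (value of joint lever above 0.235 rad), for 0.2 s.
At the end, for the whole second after the job is handed in: The lever stays down by itself in the latch (joint lever above 0.235 rad), and the shaft lies still on the lane with its flat facing up within 15 degrees (value of joint lever above 0.235 rad and angle between shaft's own z axis and vertical below 0.26 rad and linear speed of shaft below 0.02 m/s and z of shaft in the frame of fixture between 0.034 and 0.046 m); the robot touches nothing.
It fails at once if the shaft is lifted more than 12 mm off the lane (z of shaft in the frame of fixture above 0.052 m).
It fails at once if a bystander is moved more than 40 mm (distance of any of ring_gauge, loupe, slug, brush, wrench, dowel, cleaner from where it was at the start of the episode above 0.04 m).
It also fails if it takes over 48 s, if anything falls off the work surface, if the arm or the gripper's body presses on something with over 40 N, if the wrist force passes 120 N, or if a joint passes its speed limit or range.

## Working session

There is one attempt and no reset: what is moved stays moved. The work goes in short steps, Python scripts to look and compute and a tool call to move; the robot and the scene stay as the last step left them, time stands still between calls to the robot, and variables do not carry over. Pictures are saved under pics/ and viewed, at most 10 in all, crops included, and the job is handed in when it is done.

Besides the shell and the picture viewer there is one more tool, called after "Emit:" by a JSON object that holds its "op" and its "data". drive_tool: Moves the arm, as the interface text tells. Its arguments: {"type":"object","properties":{"commands":{"type":"array"}},"required":["commands"]}

```bash
mkdir -p pics
cat > h.py <<'E'
import numpy as np, cv2
from plant import manip
def snap(n,f=None,crop=None,s=1):
    p=manip.snapshot(n); im=p["color"][:,:,::-1].copy()
    if crop: x0,y0,x1,y1=crop; im=im[y0:y1,x0:x1]
    im=cv2.resize(im,None,fx=s,fy=s,interpolation=cv2.INTER_CUBIC)
    if f: cv2.imwrite("pics/"+f,im)
    return p
def K(p): return np.array([[p["fx"],0,p["cx"]],[0,p["fy"],p["cy"]],[0,0,1.]])
def px2w(p,uv,z):
    n=cv2.undistortPoints(np.array([[uv]],float),K(p),np.array(p["D"],float)).ravel()
    R=np.array(p["R"]);c=-R.T@np.array(p["t"]);d=R.T@np.array([n[0],n[1],1]);return c+d*(z-c[2])/d[2]
def w2px(p,X):
    return cv2.projectPoints(np.array(X,float).reshape(-1,1,3),cv2.Rodrigues(np.array(p["R"]))[0],np.array(p["t"],float),K(p),np.array(p["D"],float))[0].reshape(-1,2)
E
python3 - <<'E'
from h import *
for n in("scene","top"):
    p=snap(n,n+"0.png",s=1.5); R=np.array(p["R"]); print(n,-R.T@np.array(p["t"]),R.round(2).tolist(),p["fx"])
print(manip.state())
E
```

```text
scene [ 853.89665173 -332.15084001  579.15312687] [[0.79, 0.61, -0.02], [0.43, -0.57, -0.7], [-0.44, 0.55, -0.71]] 360.2577210267037
top [378.68155378  35.96244293 846.89859765] [[-0.0, -1.0, -0.0], [-0.97, 0.0, -0.24], [0.24, -0.0, -0.97]] 365.2926825975672
{'clock': 0.1, 'joints': array([-1.27902084e+00,  3.42596443e-01,  1.52487862e+00, -7.24254922e-06,
        1.27542037e+00, -1.45996414e-01]), 'joint_vel': array([ 2.37729082e-04, -1.91515058e-03, -2.87571305e-03, -2.73860031e-04,
       -2.56308346e-05,  1.07954432e-03]), 'joint_efforts': array([ 2.33865685e-03, -4.32003343e+01, -2.44695175e+01,  7.19865435e-02,
        5.26276580e-02, -4.56157215e-05]), 'ee_pos': array([ 222.46909732, -475.11640786,  204.5588308 ]), 'ee_rot': array([ 9.76139526e-01,  2.17143275e-01, -5.08919950e-05, -6.49407422e-04]), 'force': array([ 0.27527088, -0.73298894,  0.15847378]), 'ft_torque': array([-0.02777555,  0.00715791,  0.03005881]), 'gripper_force': 0.0, 'width': 91.73847404173421}
```

View pics/scene0.png

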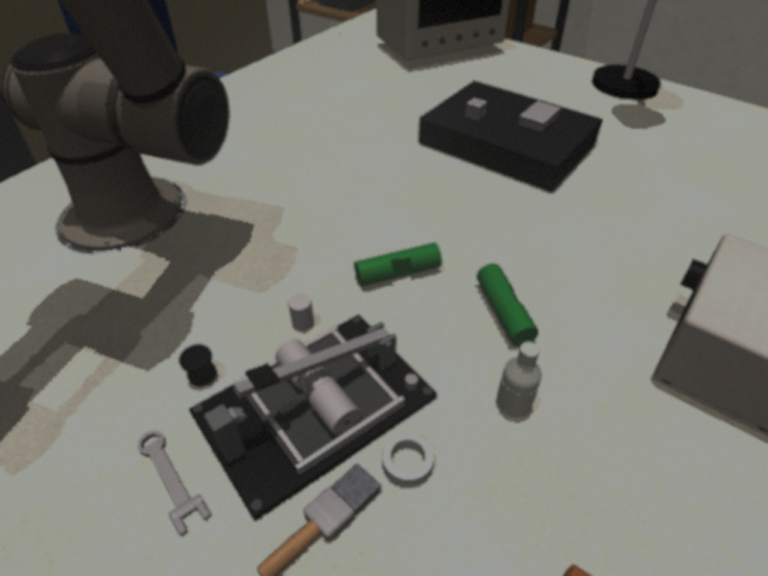

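View pics/top0.png

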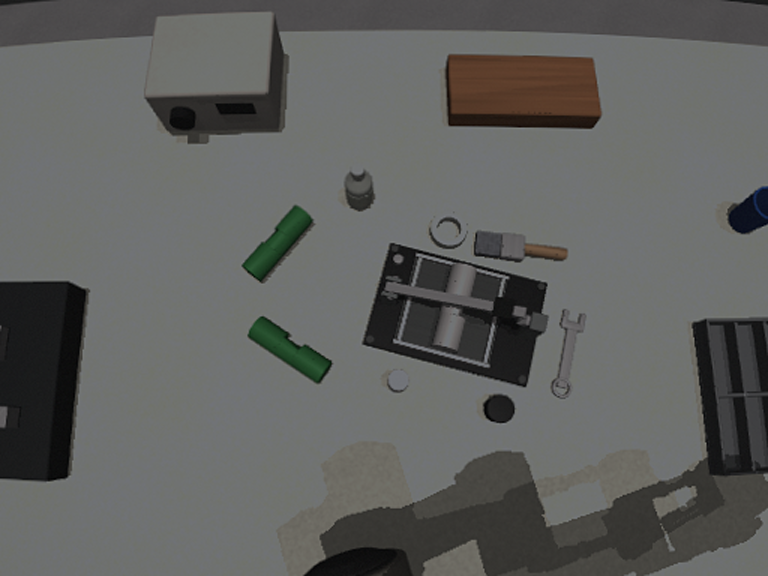

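The scene picture shows the fixture with the aluminium shaft at about (318,385). The top picture shows it at (457,305), with the hinge on the left at (390,287) and the latch post on the right at (535,320). Things that could be taken for the shaft are the green shafts at top (278,243) and (290,348), and the aluminium slug at (398,380). I choose the aluminium one on the lane under the lever, and check it in a close crop.

Run:
```python
from h import *
p=snap("top","top1.png",crop=(232,152,378,264),s=5)
c=np.array([px2w(p,(np.array(u)+.0)/1.5,12) for u in[(393,244),(548,278),(525,385),(363,343)]]);print(c.round(0))
print([np.linalg.norm(c[i]-c[(i+1)%4]).round() for i in range(4)])
```

```text
[[ 669.    8.   12.]
 [ 612. -239.   12.]
 [ 443. -191.   12.]
 [ 509.   56.   12.]]
[np.float64(254.0), np.float64(176.0), np.float64(256.0), np.float64(167.0)]
```

View pics/top1.png

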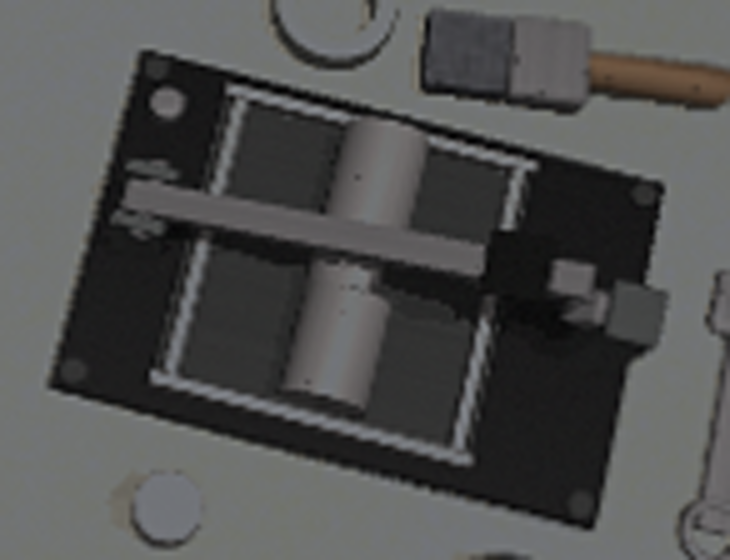

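The crop shows the bare aluminium shaft on the lane, under the lever. Its near end is at about (325,398) and its far end at (388,122). The base plate corners are at (140,50), (663,183), (593,528) and (50,388), and the black pad is at (515,262).

```bash
cat >> h.py <<'E'
import json,os
if os.path.exists("fx.json"): fx,fy_,fa=json.load(open("fx.json"))
def F2W(P,q=None):
    x,y,a=q if q is not None else (fx,fy_,fa); P=np.atleast_2d(P).astype(float); c,s=np.cos(a),np.sin(a)
    return np.c_[x+c*P[:,0]-s*P[:,1], y+s*P[:,0]+c*P[:,1], P[:,2]]
def crop2px(u,x0,y0,s): return (np.array(u,float)+.5)/s-.5+np.array([x0,y0])
E
python3 - <<'E'
from h import *
from scipy.optimize import least_squares
p=snap("top")
obs=crop2px([(140,50),(663,183),(593,528),(50,388),(160,378),(470,460),(232,90),(535,163)],232,152,5)
M=np.array([(85,120,12),(85,-140,12),(-85,-140,12),(-85,120,12),(-69,66,28),(-69,-66,28),(69,66,28),(69,-66,28)])
r=least_squares(lambda q:(w2px(p,F2W(M,q))-obs).ravel(),[560,-90,.2],x_scale=[1,1,.01])
print(r.x,r.fun.reshape(-1,2).round(1).tolist()); json.dump(list(r.x),open("fx.json","w"))
def pc(X): return ((w2px(p,F2W(X,r.x))-[232,152]+.5)*5-.5).round().tolist()
for y in(-20,-10,0,10): print(y,pc([(-65,y-20,40),(-65,y+20,40),(65,y-20,40),(65,y+20,40)]))
print("pad",pc([(0,-63,110)]),"cheek",pc([(0,95,66)]),"post",pc([(0,-121,84)]))
E
```

```text
[ 5.59255653e+02 -8.01097699e+01 -2.61262243e-01] [[0.1, -0.1], [0.7, -0.1], [1.1, 0.3], [-0.3, -0.1], [2.4, 0.0], [-2.9, -1.7], [2.4, 1.4], [-3.5, 0.6]]
-20 [[406.0, 425.0], [319.0, 402.0], [467.0, 153.0], [383.0, 132.0]]
-10 [[384.0, 419.0], [297.0, 397.0], [446.0, 148.0], [361.0, 127.0]]
0 [[362.0, 414.0], [275.0, 391.0], [425.0, 143.0], [340.0, 121.0]]
10 [[341.0, 408.0], [254.0, 386.0], [404.0, 137.0], [319.0, 116.0]]
pad [[521.0, 265.0]] cheek [[150.0, 199.0]] post [[638.0, 312.0]]
```

```bash
cat >> h.py <<'E'
from scipy.spatial.transform import Rotation as Ro
def where():
    s=manip.state(); R=Ro.from_quat(s["ee_rot"]).as_matrix(); d=s["ee_pos"]-[fx,fy_,0]; c,q=np.cos(fa),np.sin(fa)
    f=np.array([c*d[0]+q*d[1],-q*d[0]+c*d[1],d[2]]); yaw=np.arctan2(-R[1,1],-R[0,1])-(fa+np.pi/2)
    print("t",s["clock"],"fixture TCP",f.round(1),"yaw err(world; tool turn +this)",((yaw+np.pi)%(2*np.pi)-np.pi).round(3),"tilt",R[:,2].round(3),"F",s["force"].round(1),"w",round(s["width"],1)); return f
E
python3 -c "
from h import *
where()"
```

```text
t 0.2 fixture TCP [-223.2 -468.7  204.7] yaw err(world; tool turn +this) 0.699 tilt [-0.     0.001 -1.   ] F [ 0.9 -0.1 -0.1] w 91.4
```

Emit:
{"op": "drive_tool", "data": {"commands": [[[0,0,0],0.175,0],[[0,0,0],0.175,0],[[0,0,0],0.175,0],[[0,0,0],0.165,0]]}}

```text
clock: 0.7
ee_pos: [222.6, -475.4, 204.9]
ee_rot: [0.992, -0.129, -0.0, -0.0]
force: [-0.4, 0.3, 0.3]
width: 56.5
gripper_force: 0.0
```

```bash
python3 -c "
from h import *
where()"
```

```text
t 0.7 fixture TCP [-223.2 -468.8  204.9] yaw err(world; tool turn +this) 0.003 tilt [-0.  0. -1.] F [-0.4  0.3  0.3] w 56.5
```

Emit:
{"op": "drive_tool", "data": {"commands": [[[22,-56,0],0,0],[[22,-56,0],0,0],[[22,-56,0],0,0],[[22,-56,0],0,0],[[22,-56,0],0,0],[[22,-56,0],0,0],[[22,-56,0],0,0],[[22,-56,0],0,0]]}}

```text
clock: 1.7
ee_pos: [505.8, -83.8, 205.1]
ee_rot: [0.992, -0.126, 0.0, 0.0]
force: [0.3, -1.1, -0.2]
width: 0.8
gripper_force: 0.0
```

```bash
python3 -c "
from h import *
where()"
```

```text
t 1.7 fixture TCP [-50.7 -17.4 205.1] yaw err(world; tool turn +this) 0.009 tilt [ 0. -0. -1.] F [ 0.3 -1.1 -0.2] w 0.8
```

Emit:
{"op": "drive_tool", "data": {"commands": [[[4,-4,50],0,0],[[4,-2,40],0,0],[[0,0,25],0,0],[[0,0,0],0,0],[[0,0,0],0,0]]}}

```text
clock: 2.33
ee_pos: [514.7, -82.0, 91.1]
ee_rot: [0.992, -0.126, 0.001, 0.0]
force: [0.2, -0.2, 0.2]
width: 0.2
gripper_force: 0.0
```

```bash
python3 -c "
from h import *
where()
p=snap('scene','s1.png',crop=(120,180,320,330),s=4)"
```

```text
t 2.325 fixture TCP [-42.5 -13.4  91.1] yaw err(world; tool turn +this) 0.009 tilt [ 0.001 -0.    -1.   ] F [ 0.2 -0.2  0.2] w 0.2
```

View pics/s1.png

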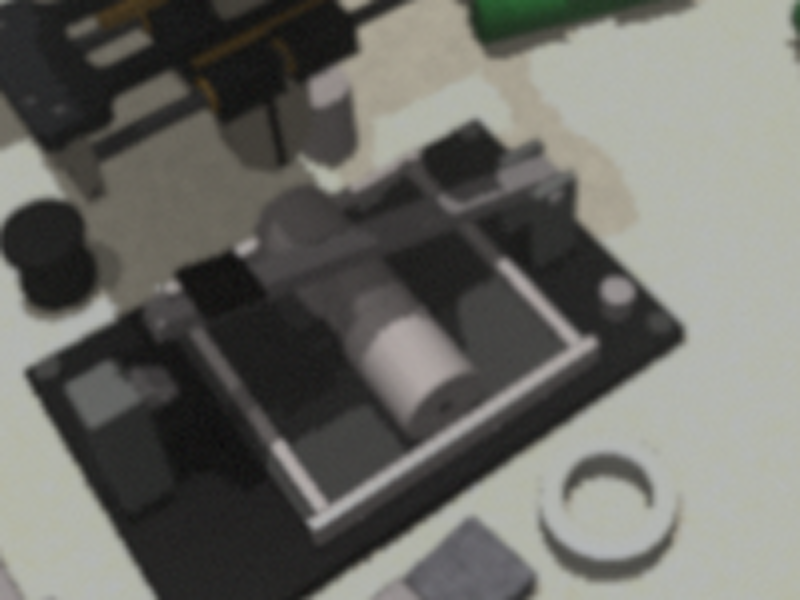

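The closed fingers hang at (265,150), above the shaft's near-robot end at (300,210), and clear of the lever. I descend gently.

Emit:
{"op": "drive_tool", "data": {"commands": [[[0,0,8],0,0],[[0,0,6],0,0],[[0,0,2],0,0],[[0,0,0],0,0]]}}

```text
clock: 2.88
ee_pos: [514.0, -81.8, 73.9]
ee_rot: [0.992, -0.126, -0.0, 0.0]
force: [-0.6, -0.2, -0.8]
width: 0.3
gripper_force: 0.0
```

Emit:
{"op": "drive_tool", "data": {"commands": [[[0,0,1],0,0],[[0,0,0],0,0]]}}

```text
clock: 3.12
ee_pos: [514.1, -81.8, 73.2]
ee_rot: [0.992, -0.126, 0.0, 0.0]
force: [0.7, 0.8, -0.2]
width: 0.5
gripper_force: 0.0
```

Emit:
{"op": "drive_tool", "data": {"commands": [[[0,0,1],0,0],[[0,0,0],0,0]]}}

```text
clock: 3.38
ee_pos: [514.0, -81.8, 72.1]
ee_rot: [0.992, -0.126, -0.0, 0.0]
force: [-0.5, -0.5, -0.3]
width: 0.2
gripper_force: 0.0
```

Emit:
{"op": "drive_tool", "data": {"commands": [[[0,0,1],0,0],[[0,0,0],0,0]]}}

```text
clock: 3.62
ee_pos: [514.0, -81.8, 71.0]
ee_rot: [0.992, -0.126, -0.0, 0.0]
force: [-0.9, -0.4, -0.7]
width: 0.5
gripper_force: 0.0
```

Emit:
{"op": "drive_tool", "data": {"commands": [[[0,0,1],0,0],[[0,0,0],0,0]]}}

```text
clock: 3.88
ee_pos: [514.0, -81.8, 70.0]
ee_rot: [0.992, -0.126, -0.0, 0.0]
force: [0.4, 0.0, 0.2]
width: 0.6
gripper_force: 0.0
```

Emit:
{"op": "drive_tool", "data": {"commands": [[[0,0,-8],0,0],[[0,-7,0],0,0],[[0,0,4],0,0],[[0,0,1],0,0],[[0,0,0],0,0]]}}

```text
clock: 4.5
ee_pos: [515.6, -75.0, 72.8]
ee_rot: [0.992, -0.126, -0.0, -0.0]
force: [-0.3, -0.0, -0.2]
width: 0.3
gripper_force: 0.0
```

Emit:
{"op": "drive_tool", "data": {"commands": [[[0,0,1],0,0],[[0,0,0],0,0]]}}

```text
clock: 4.75
ee_pos: [515.8, -75.1, 72.0]
ee_rot: [0.992, -0.126, -0.0, 0.0]
force: [0.5, -0.9, -0.9]
width: 0.6
gripper_force: 0.0
```

```bash
python3 -c "
from h import *
where()
p=snap('top','t2.png',crop=(232,152,378,264),s=5)"
```

```text
t 4.75 fixture TCP [-43.3  -6.4  72. ] yaw err(world; tool turn +this) 0.009 tilt [-0. -0. -1.] F [ 0.5 -0.9 -0.9] w 0.6
```

View pics/t2.png

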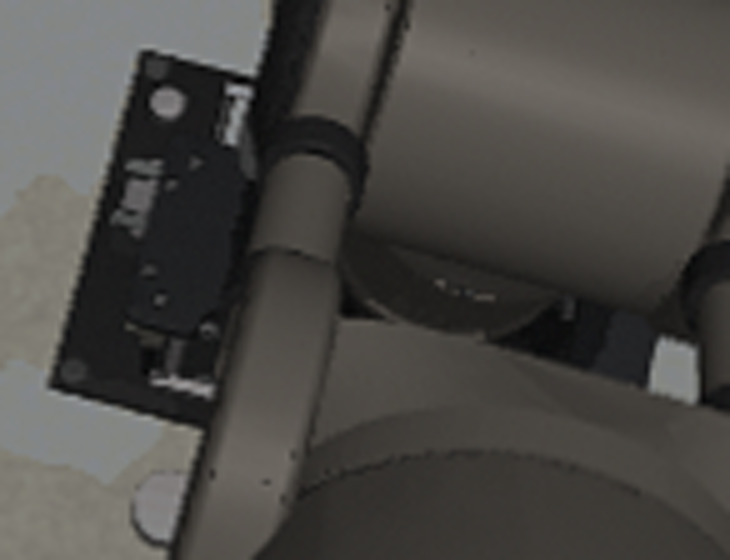

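The arm hides the top view, so only the scene camera helps here. I keep lowering and watch the force.

Emit:
{"op": "drive_tool", "data": {"commands": [[[0,0,1],0,0],[[0,0,0],0,0]]}}

```text
clock: 5.05
ee_pos: [515.7, -75.0, 71.0]
ee_rot: [0.992, -0.126, -0.0, 0.0]
force: [0.2, 0.5, -0.1]
width: 0.7
gripper_force: 0.0
```

Emit:
{"op": "drive_tool", "data": {"commands": [[[0,0,1],0,0],[[0,0,0],0,0]]}}

```text
clock: 5.3
ee_pos: [515.8, -75.0, 70.0]
ee_rot: [0.992, -0.126, -0.0, 0.0]
force: [1.0, -0.3, -0.3]
width: 0.4
gripper_force: 0.0
```

```bash
python3 -c "
from h import *
where()
p=snap('scene','s3.png',crop=(150,190,310,310),s=5)"
```

```text
t 5.3 fixture TCP [-43.3  -6.3  70. ] yaw err(world; tool turn +this) 0.009 tilt [-0. -0. -1.] F [ 1.  -0.3 -0.3] w 0.4
```

View pics/s3.png

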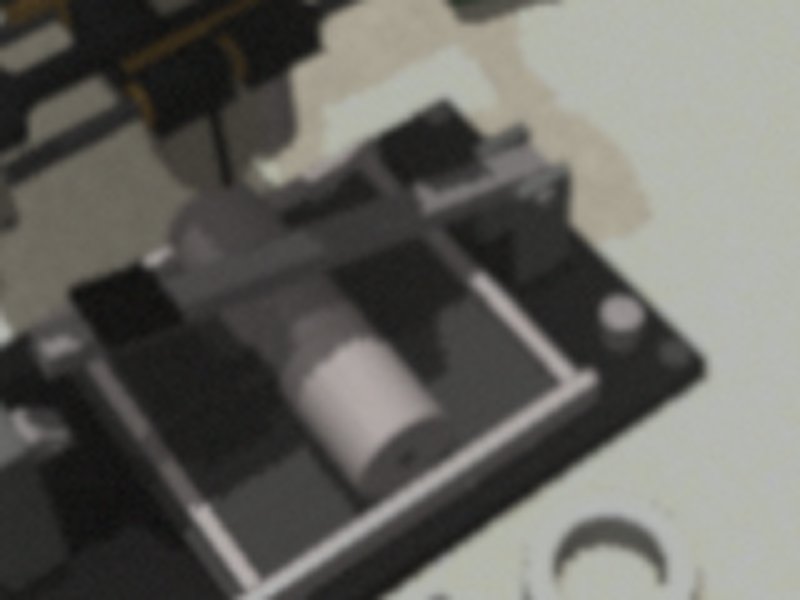

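```bash
python3 -c "
from h import *
p=snap('scene')
P=[(-43,-6,56),(-43,-6,60),(-65,-3,60),(-65,-3,40),(65,-3,60),(65,-3,40),(65,17,40),(65,-23,40),(69,66,28),(69,-66,28),(0,-77,110),(85,120,12),(65,27,60),(0,-105,115)]
for a,b in zip(P,(w2px(p,F2W(P))-[150,190]+.5)*5-.5): print(a,b.round())
"
```

```text
(-43, -6, 56) [226. 231.]
(-43, -6, 60) [225. 225.]
(-65, -3, 60) [201. 184.]
(-65, -3, 40) [209. 217.]
(65, -3, 60) [401. 422.]
(65, -3, 40) [404. 453.]
(65, 17, 40) [452. 423.]
(65, -23, 40) [356. 485.]
(69, 66, 28) [569. 376.]
(69, -66, 28) [258. 582.]
(0, -77, 110) [ 84. 319.]
(85, 120, 12) [708. 353.]
(65, 27, 60) [473. 375.]
(0, -105, 115) [  1. 355.]
```

```bash
python3 -c "
from h import *
p=snap('scene')
for P in [(-42.5,-13.4,77),(-42.5,-13.4,91),(-65,-3,60)]: print(P,(w2px(p,F2W(P))[0]-[120,180]+.5)*4-.5)
s=manip.state();print(s['joints'],s['ee_pos'],s['ee_rot'])
q=px2w(p,crop2px((270,162),120,180,4),77);print(q)
"
```

```text
(-42.5, -13.4, 77) [281.55660362 204.64712488]
(-42.5, -13.4, 91) [277.26166074 184.63966543]
(-65, -3, 60) [281.02995532 187.1478375 ]
[-2.91458152e-01  4.84997318e-01  1.71472748e+00 -1.07358332e-04
  9.41786073e-01  1.53161894e+00] [515.83164483 -75.01706914  70.12892822] [ 9.92058816e-01 -1.25774809e-01  3.31919102e-05  4.95445509e-05]
[492.8118422  -67.24060725  77.        ]
```

Emit:
{"op": "drive_tool", "data": {"commands": [[[0,0,-12],0,0],[[12,0,0],0,0],[[0,0,5],0,0],[[0,0,3],0,0],[[0,0,2],0,0],[[0,0,2],0,0],[[0,0,0],0,0]]}}

```text
clock: 6.32
ee_pos: [527.3, -77.9, 69.9]
ee_rot: [0.992, -0.126, -0.0, -0.0]
force: [-0.0, -0.5, -0.0]
width: 0.5
gripper_force: 0.0
```

```bash
python3 -c "
from h import *
where()
p=snap('scene','s4.png',crop=(150,190,310,310),s=5)"
```

```text
t 6.325 fixture TCP [-31.5  -6.2  69.9] yaw err(world; tool turn +this) 0.009 tilt [-0.  0. -1.] F [-0.  -0.5 -0. ] w 0.5
```

View pics/s4.png

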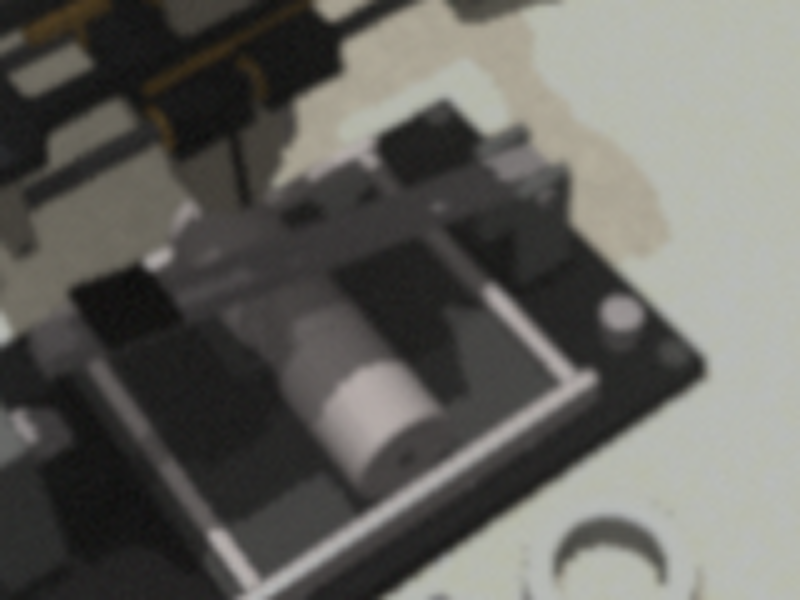

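The finger tips at (243,205) show in front of the shaft and touch nothing. So the real tip is about 30 mm higher than I took it to be. I shift to x≈-50, so the gripper body stays beside the lever, and lower further.

Emit:
{"op": "drive_tool", "data": {"commands": [[[-18,0,0],0,0],[[0,0,5],0,0],[[0,0,5],0,0],[[0,0,3],0,0],[[0,0,0],0,0]]}}

```text
clock: 7.0
ee_pos: [510.1, -73.6, 56.7]
ee_rot: [0.992, -0.126, -0.0, 0.0]
force: [-0.4, -0.6, 0.0]
width: 0.4
gripper_force: 0.0
```

Emit:
{"op": "drive_tool", "data": {"commands": [[[0,0,2],0,0],[[0,0,2],0,0],[[0,0,0],0,0]]}}

```text
clock: 7.38
ee_pos: [509.9, -73.5, 53.0]
ee_rot: [0.992, -0.126, -0.0, 0.0]
force: [0.5, 0.1, -0.0]
width: 0.5
gripper_force: 0.0
```

Emit:
{"op": "drive_tool", "data": {"commands": [[[0,0,2],0,0],[[0,0,0],0,0]]}}

```text
clock: 7.62
ee_pos: [509.9, -73.5, 51.0]
ee_rot: [0.992, -0.126, -0.0, 0.0]
force: [0.2, 0.1, -0.3]
width: 0.4
gripper_force: 0.0
```

Emit:
{"op": "drive_tool", "data": {"commands": [[[0,0,2],0,0],[[0,0,0],0,0]]}}

```text
clock: 7.88
ee_pos: [509.9, -73.5, 49.0]
ee_rot: [0.992, -0.126, -0.0, 0.0]
force: [-0.4, -0.2, 1.6]
width: 0.6
gripper_force: 0.0
```

Emit:
{"op": "drive_tool", "data": {"commands": [[[0,0,1],0,0],[[0,0,0],0,0]]}}

```text
clock: 8.12
ee_pos: [509.9, -73.5, 48.0]
ee_rot: [0.992, -0.126, -0.0, 0.0]
force: [-0.1, -0.0, -0.4]
width: 0.5
gripper_force: 0.0
```

Emit:
{"op": "drive_tool", "data": {"commands": [[[0,0,1],0,0],[[0,0,0],0,0]]}}

```text
clock: 8.38
ee_pos: [510.0, -73.5, 47.1]
ee_rot: [0.992, -0.126, -0.0, 0.0]
force: [0.8, 0.1, 0.5]
width: 0.4
gripper_force: 0.0
```

Emit:
{"op": "drive_tool", "data": {"commands": [[[0,0,1],0,0],[[0,0,0],0,0]]}}

```text
clock: 8.62
ee_pos: [509.9, -73.5, 46.0]
ee_rot: [0.992, -0.126, -0.0, 0.0]
force: [-0.3, -0.7, -0.3]
width: 0.3
gripper_force: 0.0
```

Emit:
{"op": "drive_tool", "data": {"commands": [[[0,0,1],0,0],[[0,0,0],0,0]]}}

```text
clock: 8.88
ee_pos: [509.9, -73.5, 45.0]
ee_rot: [0.992, -0.126, -0.0, 0.0]
force: [0.1, 0.3, 0.0]
width: 0.8
gripper_force: 0.0
```

Emit:
{"op": "drive_tool", "data": {"commands": [[[0,0,1],0,0],[[0,0,0],0,0]]}}

```text
clock: 9.12
ee_pos: [510.0, -73.5, 44.0]
ee_rot: [0.992, -0.126, -0.0, 0.0]
force: [0.1, -0.9, 0.5]
width: 0.5
gripper_force: 0.0
```

Emit:
{"op": "drive_tool", "data": {"commands": [[[0,0,1],0,0],[[0,0,0],0,0]]}}

```text
clock: 9.38
ee_pos: [509.9, -73.5, 43.0]
ee_rot: [0.992, -0.126, -0.0, 0.0]
force: [-0.5, 0.5, -0.7]
width: 0.9
gripper_force: 0.0
```

Emit:
{"op": "drive_tool", "data": {"commands": [[[0,0,1],0,0],[[0,0,0],0,0]]}}

```text
clock: 9.62
ee_pos: [510.0, -73.5, 42.0]
ee_rot: [0.992, -0.126, -0.0, 0.0]
force: [0.2, 0.8, -0.2]
width: 0.1
gripper_force: 0.0
```

```bash
python3 -c "
from h import *
where()
p=snap('scene','s5.png',crop=(160,170,280,260),s=6)"
```

```text
t 9.625 fixture TCP [-49.3  -6.3  42. ] yaw err(world; tool turn +this) 0.009 tilt [-0. -0. -1.] F [ 0.2  0.8 -0.2] w 0.1
```

View pics/s5.png

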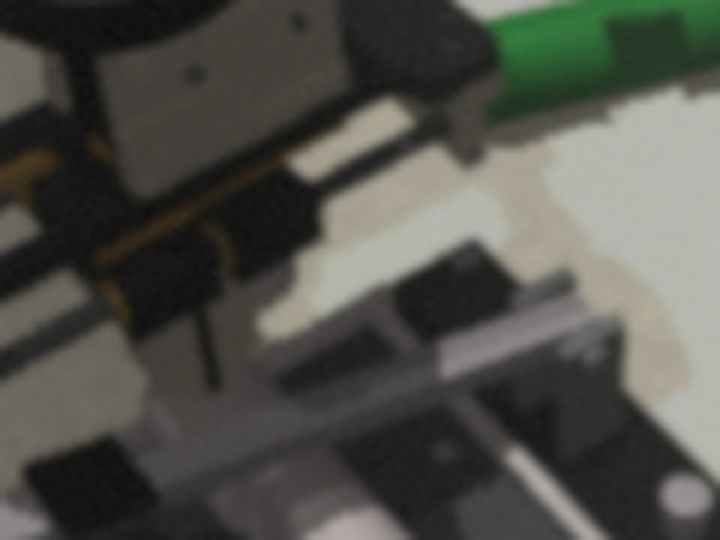

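The fingers' gap now ends at (213,388), right on the shaft just behind the lever, with the fingers in front of the shaft's hidden end. Contact should come within a few millimetres.

Emit:
{"op": "drive_tool", "data": {"commands": [[[0,0,1],0,0],[[0,0,0],0,0]]}}

```text
clock: 9.93
ee_pos: [509.9, -73.5, 41.0]
ee_rot: [0.992, -0.126, -0.0, 0.0]
force: [0.8, 0.0, 0.2]
width: 0.7
gripper_force: 0.0
```

Emit:
{"op": "drive_tool", "data": {"commands": [[[0,0,1],0,0],[[0,0,0],0,0]]}}

```text
clock: 10.18
ee_pos: [509.9, -73.5, 40.0]
ee_rot: [0.992, -0.126, -0.0, 0.0]
force: [0.6, 0.2, -1.3]
width: 0.5
gripper_force: 0.0
```

Emit:
{"op": "drive_tool", "data": {"commands": [[[0,0,1],0,0],[[0,0,0],0,0]]}}

```text
clock: 10.42
ee_pos: [509.9, -73.5, 39.0]
ee_rot: [0.992, -0.126, -0.0, 0.0]
force: [-0.3, -0.2, -0.0]
width: 0.1
gripper_force: 0.0
```

Emit:
{"op": "drive_tool", "data": {"commands": [[[0,0,1],0,0],[[0,0,0],0,0]]}}

```text
clock: 10.68
ee_pos: [510.1, -73.6, 38.5]
ee_rot: [0.992, -0.126, 0.0, 0.0]
force: [-1.1, -0.6, 4.2]
width: 0.6
gripper_force: 2.1
```

```bash
cat >> h.py <<'E'
def endshift(ref,new):
    a=cv2.cvtColor(np.load(ref),cv2.COLOR_RGB2GRAY);b=cv2.cvtColor(np.load(new),cv2.COLOR_RGB2GRAY)
    t=a[264:290,216:244]; r=cv2.matchTemplate(b[240:300,200:275],t,cv2.TM_CCOEFF_NORMED); _,v,_,l=cv2.minMaxLoc(r)
    print("match",round(v,2),"shift px",l[0]-16,l[1]-24)
E
python3 -c "
from h import *
np.save('r0.npy',snap('scene')['color'])
p=snap('scene');a=w2px(p,F2W([(65,-3,40),(65,7,40),(65,27,40)]));print(a)"
```

```text
[[230.47245487 280.29592865]
 [235.22483227 277.17929245]
 [244.54891079 271.05811263]]
```

Emit:
{"op": "drive_tool", "data": {"commands": [[[0,-2,0.3],0,0],[[0,-2,0],0,0],[[0,-3,0],0,0],[[0,-3,0],0,0]]}}

```text
clock: 11.28
ee_pos: [512.8, -63.8, 38.5]
ee_rot: [0.992, -0.126, 0.0, 0.0]
force: [-2.3, -0.7, 7.6]
width: 0.2
gripper_force: 3.9
```

```bash
python3 -c "
from h import *
where()
np.save('r1.npy',snap('scene')['color']); endshift('r0.npy','r1.npy')"
```

```text
t 11.275 fixture TCP [-49.1   3.7  38.5] yaw err(world; tool turn +this) 0.009 tilt [ 0.001 -0.    -1.   ] F [-2.3 -0.7  7.6] w 0.2
match 0.99 shift px 3 -2
```

Rolling works: the shaft end shifted (3,-2) px, about 5 mm, for 10 mm of finger travel. I continue in strokes.

Emit:
{"op": "drive_tool", "data": {"commands": [[[0,-4,0],0,0],[[0,-4,0],0,0],[[0,-4,0],0,0],[[0,-4,0],0,0],[[0,0,0],0,0]]}}

```text
clock: 11.95
ee_pos: [516.6, -48.1, 37.7]
ee_rot: [0.992, -0.126, 0.0, 0.0]
force: [0.9, -0.1, 2.3]
width: 0.4
gripper_force: 0.9
```

```bash
python3 -c "
from h import *
where()
np.save('r2.npy',snap('scene')['color']); endshift('r0.npy','r2.npy')"
```

```text
t 11.95 fixture TCP [-49.4  19.9  37.7] yaw err(world; tool turn +this) 0.009 tilt [ 0. -0. -1.] F [ 0.9 -0.1  2.3] w 0.4
match 1.0 shift px 6 -4
```

Emit:
{"op": "drive_tool", "data": {"commands": [[[0,0,-6],0,0],[[0,16,0],0,0],[[0,0,4],0,0],[[0,0,0.8],0,0],[[0,0,0],0,0]]}}

```text
clock: 12.62
ee_pos: [512.3, -63.7, 38.7]
ee_rot: [0.992, -0.126, -0.0, -0.0]
force: [-0.5, 0.0, 0.6]
width: 0.6
gripper_force: 0.0
```

Emit:
{"op": "drive_tool", "data": {"commands": [[[0,0,0.8],0,0],[[0,0,0],0,0]]}}

```text
clock: 12.88
ee_pos: [512.6, -63.7, 38.3]
ee_rot: [0.992, -0.126, 0.0, 0.0]
force: [-0.3, -0.6, 1.0]
width: 0.6
gripper_force: 0.5
```

Emit:
{"op": "drive_tool", "data": {"commands": [[[0,0,0.4],0,0],[[0,-3,0.2],0,0],[[0,-4,0],0,0],[[0,-4,0],0,0],[[0,-4,0],0,0],[[0,-4,0],0,0],[[0,0,0],0,0]]}}

```text
clock: 13.75
ee_pos: [517.8, -45.1, 38.5]
ee_rot: [0.992, -0.126, 0.001, 0.0]
force: [-2.1, 1.5, 9.0]
width: 0.4
gripper_force: 4.1
```

```bash
python3 -c "
from h import *
where()
np.save('r3.npy',snap('scene')['color']); endshift('r0.npy','r3.npy')"
```

```text
t 13.75 fixture TCP [-49.1  23.1  38.5] yaw err(world; tool turn +this) 0.009 tilt [ 0.001 -0.    -1.   ] F [-2.1  1.5  9. ] w 0.4
match 0.99 shift px 11 -7
```

Emit:
{"op": "drive_tool", "data": {"commands": [[[0,-4,0],0,0],[[0,-4,0],0,0],[[0,-4,0],0,0],[[0,-1,0],0,0],[[0,0,0],0,0],[[0,0,-20],0,0]]}}

```text
clock: 14.55
ee_pos: [518.8, -32.6, 56.3]
ee_rot: [0.992, -0.126, -0.002, -0.0]
force: [-0.3, -0.2, 0.9]
width: 0.2
gripper_force: 0.0
```

```bash
python3 -c "
from h import *
where()
np.save('r4.npy',snap('scene')['color']); endshift('r0.npy','r4.npy')"
```

```text
t 14.55 fixture TCP [-51.4  35.4  56.3] yaw err(world; tool turn +this) 0.009 tilt [-0.005  0.001 -1.   ] F [-0.3 -0.2  0.9] w 0.2
match 0.95 shift px 14 -9
```

Emit:
{"op": "drive_tool", "data": {"commands": [[[0,0,-50],0,0],[[0,0,-40],0,0],[[0,60,0],0,0],[[0,60,0],0,0],[[0,60,0],0,0],[[0,60,0],0,0],[[0,60,0],0,0],[[0,30,0],0,0]]}}

```text
clock: 15.6
ee_pos: [436.5, -355.1, 146.7]
ee_rot: [0.992, -0.127, -0.001, -0.0]
force: [0.6, -0.6, 0.4]
width: 0.5
gripper_force: 0.0
```

```bash
python3 -c "
from h import *
where()
a=cv2.imread
p=snap('top');q=snap('scene')
A=cv2.resize(p['color'][160:250,240:350,::-1],(660,540)[::1],interpolation=cv2.INTER_CUBIC)
B=cv2.resize(q['color'][200:300,170:290,::-1],(648,540),interpolation=cv2.INTER_CUBIC)
C=np.vstack([cv2.resize(A,(366,300)),cv2.resize(B,(360,300))[:, :]]) if 0 else np.hstack([cv2.resize(A,(400,327)),cv2.resize(B,(392,327))])
cv2.imwrite('pics/c6.png',C)
print('top flat',w2px(p,F2W([(-15,27-16,52),(15,27-16,52),(-15,27+16,52),(15,43,52)])))
print('scene flat',w2px(q,F2W([(15,11,52),(15,43,52),(65,27,40)])))
"
```

```text
t 15.6 fixture TCP [ -47.6 -297.3  146.7] yaw err(world; tool turn +this) 0.006 tilt [-0.001  0.    -1.   ] F [ 0.6 -0.6  0.4] w 0.5
top flat [[296.31862973 208.49976199]
 [299.33042177 195.86276706]
 [282.37842269 204.93664571]
 [285.50450965 192.34905045]]
scene flat [[220.32343083 253.0047922 ]
 [234.95008361 244.06755514]
 [244.54891079 271.05811263]]
```

View pics/c6.png

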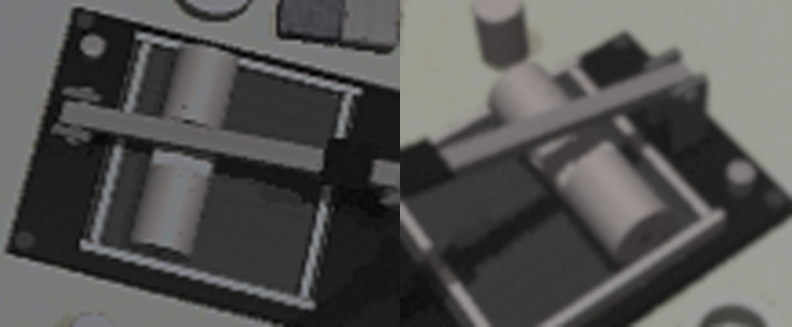

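The left (top) view shows the flat facing up at (180,160) beside the lever, level across the shaft's width. The right view agrees, and the end shift of (14,-9) px equals the predicted 30 mm. For the pad I turn the tool a quarter, so the fingers are narrow along the lever and clear of the latch.

Emit:
{"op": "drive_tool", "data": {"commands": [[[0,0,0],-0.175,0],[[0,0,0],-0.175,0],[[0,0,0],-0.175,0],[[0,0,0],-0.175,0],[[0,0,0],-0.175,0],[[0,0,0],-0.175,0],[[0,0,0],-0.175,0],[[0,0,0],-0.175,0]]}}

```text
clock: 16.7
ee_pos: [438.1, -351.0, 147.0]
ee_rot: [0.838, 0.546, -0.0, -0.001]
force: [0.4, -0.1, 0.4]
width: 1.0
gripper_force: 0.0
```

Emit:
{"op": "drive_tool", "data": {"commands": [[[0,0,0],-0.17,0],[[0,0,0],0,0]]}}

```text
clock: 16.95
ee_pos: [438.1, -351.3, 147.1]
ee_rot: [0.791, 0.612, 0.0, -0.001]
force: [-0.3, 0.2, -0.4]
width: 0.7
gripper_force: 0.0
```

```bash
python3 -c "
from h import *
where()
R=Ro.from_quat(manip.state()['ee_rot']).as_matrix();print((Ro.from_euler('z',-fa).as_matrix()@R).round(3))"
```

```text
t 16.95 fixture TCP [ -47.  -293.2  147.1] yaw err(world; tool turn +this) 1.578 tilt [-0.001  0.001 -1.   ] F [-0.3  0.2 -0.4] w 0.7
[[-0.008  1.    -0.001]
 [ 1.     0.008  0.001]
 [ 0.001 -0.001 -1.   ]]
```

Emit:
{"op": "drive_tool", "data": {"commands": [[[56,12,0],0,0],[[57,12,0],0,0],[[57,12,0],0,0],[[57,11,10],0,0],[[0,0,15],0,0],[[0,0,0],0,0]]}}

```text
clock: 17.7
ee_pos: [539.3, -143.9, 121.2]
ee_rot: [0.791, 0.612, -0.001, -0.001]
force: [-0.4, -0.5, -0.7]
width: 0.6
gripper_force: 0.0
```

```bash
python3 -c "
from h import *
where()"
```

```text
t 17.7 fixture TCP [ -2.8 -66.7 121.2] yaw err(world; tool turn +this) 1.578 tilt [-0.003  0.001 -1.   ] F [-0.4 -0.5 -0.7] w 0.6
```

Next I close in on the pad; contact is expected near TCP z ≈ 89. There is one picture left, which I keep for checking the result.

Emit:
{"op": "drive_tool", "data": {"commands": [[[0,2,10],0,0],[[0,0,8],0,0],[[0,0,4],0,0],[[0,0,3],0,0],[[0,0,0],0,0]]}}

```text
clock: 18.32
ee_pos: [542.3, -145.0, 97.5]
ee_rot: [0.791, 0.612, -0.0, -0.0]
force: [-0.5, -0.2, -0.6]
width: 0.1
gripper_force: 0.0
```

Emit:
{"op": "drive_tool", "data": {"commands": [[[0,0,2],0,0],[[0,0,2],0,0],[[0,0,2],0,0],[[0,0,0],0,0]]}}

```text
clock: 18.82
ee_pos: [542.5, -144.9, 91.7]
ee_rot: [0.791, 0.612, -0.0, 0.0]
force: [-1.0, 0.7, 2.1]
width: 0.3
gripper_force: 0.9
```

Emit:
{"op": "drive_tool", "data": {"commands": [[[0,0,2],0,0],[[0,0,2],0,0],[[0,0,0],0,0]]}}

```text
clock: 19.2
ee_pos: [542.6, -145.2, 87.7]
ee_rot: [0.791, 0.612, 0.0, 0.0]
force: [0.4, -1.8, 2.8]
width: 0.2
gripper_force: 1.4
```

Emit:
{"op": "drive_tool", "data": {"commands": [[[-1,0,5],0,0],[[-1,0,5],0,0],[[-1,0,5],0,0],[[-1,0,5],0,0],[[-1,0,5],0,0],[[0,0,3],0,0],[[0,0,0],0,0]]}}

```text
clock: 20.08
ee_pos: [541.5, -150.3, 61.0]
ee_rot: [0.791, 0.612, 0.0, 0.001]
force: [-4.1, -3.3, 16.2]
width: 0.4
gripper_force: 7.7
```

Emit:
{"op": "drive_tool", "data": {"commands": [[[0,0,2],0,0],[[0,0,2],0,0],[[0,0,0],0,0]]}}

```text
clock: 20.45
ee_pos: [541.5, -150.6, 58.2]
ee_rot: [0.791, 0.612, 0.0, 0.001]
force: [-7.4, -2.2, 23.4]
width: 0.5
gripper_force: 11.6
```

Emit:
{"op": "drive_tool", "data": {"commands": [[[0,0,1.5],0,0],[[0,0,0],0,0]]}}

```text
clock: 20.7
ee_pos: [541.7, -150.7, 55.1]
ee_rot: [0.791, 0.612, 0.0, 0.001]
force: [-1.4, -5.1, 10.6]
width: 0.2
gripper_force: 5.2
```

Emit:
{"op": "drive_tool", "data": {"commands": [[[0,0,1.5],0,0],[[0,0,0],0,0]]}}

```text
clock: 20.95
ee_pos: [541.6, -150.9, 53.4]
ee_rot: [0.791, 0.612, -0.0, 0.001]
force: [-2.1, -5.4, 9.1]
width: 0.3
gripper_force: 4.9
```

Force dropped from 23 to 10 N, so the bolt was passed. I press slightly on to the catch.

Emit:
{"op": "drive_tool", "data": {"commands": [[[0,0,1],0,0],[[0,0,1],0,0],[[0,0,0],0,0]]}}

```text
clock: 21.32
ee_pos: [541.6, -151.1, 51.5]
ee_rot: [0.791, 0.612, -0.0, 0.001]
force: [-3.3, -6.7, 10.2]
width: 0.3
gripper_force: 5.2
```

Emit:
{"op": "drive_tool", "data": {"commands": [[[0,0,1],0,0],[[0,0,0],0,0]]}}

```text
clock: 21.58
ee_pos: [541.6, -151.2, 50.5]
ee_rot: [0.791, 0.612, -0.0, 0.001]
force: [-3.0, -6.2, 9.6]
width: 0.5
gripper_force: 5.2
```

Emit:
{"op": "drive_tool", "data": {"commands": [[[0,0,1],0,0],[[0,0,0],0,0]]}}

```text
clock: 21.82
ee_pos: [541.6, -151.2, 49.5]
ee_rot: [0.791, 0.612, -0.0, 0.001]
force: [-3.4, -6.9, 11.2]
width: 0.9
gripper_force: 5.4
```

Emit:
{"op": "drive_tool", "data": {"commands": [[[0,0,1],0,0],[[0,0,0],0,0]]}}

```text
clock: 22.08
ee_pos: [541.6, -151.0, 48.2]
ee_rot: [0.791, 0.612, 0.0, 0.001]
force: [-1.5, -5.7, 8.2]
width: 0.5
gripper_force: 4.1
```

Emit:
{"op": "drive_tool", "data": {"commands": [[[0,0,1],0,0],[[0,0,0],0,0]]}}

```text
clock: 22.32
ee_pos: [541.6, -151.0, 47.1]
ee_rot: [0.791, 0.612, -0.0, 0.001]
force: [-2.5, -6.1, 8.3]
width: 0.7
gripper_force: 4.3
```

Emit:
{"op": "drive_tool", "data": {"commands": [[[0,0,1],0,0],[[0,0,0],0,0]]}}

```text
clock: 22.58
ee_pos: [541.6, -151.1, 46.2]
ee_rot: [0.791, 0.612, -0.0, 0.001]
force: [-2.3, -6.8, 8.9]
width: 0.2
gripper_force: 4.4
```

Emit:
{"op": "drive_tool", "data": {"commands": [[[0,0,1],0,0],[[0,0,0],0,0]]}}

```text
clock: 22.82
ee_pos: [541.6, -151.1, 45.2]
ee_rot: [0.791, 0.612, -0.0, 0.001]
force: [-2.6, -6.7, 8.7]
width: 0.4
gripper_force: 4.5
```

Emit:
{"op": "drive_tool", "data": {"commands": [[[0,0,1],0,0],[[0,0,0],0,0]]}}

```text
clock: 23.08
ee_pos: [541.6, -151.1, 44.6]
ee_rot: [0.791, 0.612, -0.0, 0.001]
force: [-2.7, -6.2, 12.9]
width: 0.4
gripper_force: 5.8
```

```bash
python3 -c "
from h import *
where()
p=snap('scene','s7.png',crop=(130,170,290,290),s=5)
P=[(0,-70,69.5),(0,-100,67),(0,-121,84),(0,-63,110)]
print((w2px(p,F2W(P))-[130,170]+.5)*5)"
```

```text
t 23.075 fixture TCP [  1.3 -73.2  44.6] yaw err(world; tool turn +this) 1.579 tilt [ 0.002 -0.002 -1.   ] F [-2.7 -6.2 12.9] w 0.4
[[225.26093412 479.73754501]
 [146.97924406 530.86574449]
 [ 77.73646074 536.74140786]
 [223.29962188 397.75390942]]
```

View pics/s7.png

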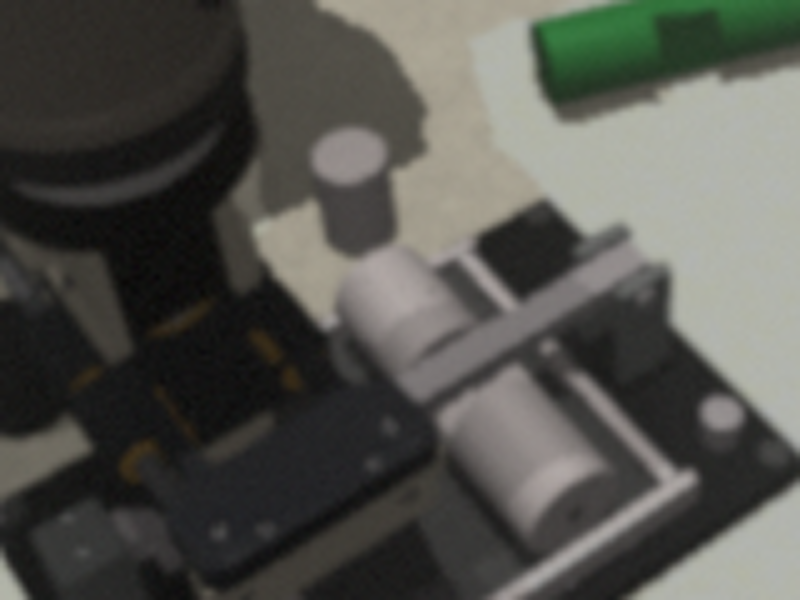

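The lever now lies level over the flat at (430,335), and the force rises at z ≈ 66, which is the end stop. No pictures are left to view, so I release slowly and read the force.

Emit:
{"op": "drive_tool", "data": {"commands": [[[0,0,0.5],0,0],[[0,0,0],0,0]]}}

```text
clock: 23.38
ee_pos: [541.7, -151.1, 44.4]
ee_rot: [0.791, 0.612, 0.0, 0.002]
force: [-4.5, -6.0, 13.1]
width: 0.3
gripper_force: 7.1
```

Emit:
{"op": "drive_tool", "data": {"commands": [[[0,0,-2],0,0],[[0,0,-2],0,0],[[0,0,0],0,0]]}}

```text
clock: 23.75
ee_pos: [541.6, -151.0, 47.8]
ee_rot: [0.791, 0.612, -0.0, 0.001]
force: [-1.8, -5.8, 8.5]
width: 0.5
gripper_force: 4.2
```

Emit:
{"op": "drive_tool", "data": {"commands": [[[0,0,-2],0,0],[[0,0,-2],0,0],[[0,0,0],0,0]]}}

```text
clock: 24.12
ee_pos: [540.7, -149.1, 50.5]
ee_rot: [0.791, 0.612, -0.0, -0.001]
force: [0.4, 0.2, -0.1]
width: 0.2
gripper_force: 0.0
```

Force fell to zero at z ≈ 50.5, where it read 10 N on the way down, so the lever is held. I retreat and check numerically.

Emit:
{"op": "drive_tool", "data": {"commands": [[[0,0,-10],0,0],[[0,0,-40],0,0],[[0,0,-50],0,0],[[-50,0,-20],0,0],[[-60,0,0],0,0],[[-60,0,0],0,0],[[-60,0,0],0,0],[[0,0,0],0,0]]}}

```text
clock: 25.12
ee_pos: [481.9, -376.2, 171.1]
ee_rot: [0.792, 0.61, -0.0, 0.0]
force: [0.4, 0.6, -0.3]
width: 0.5
gripper_force: 0.0
```

```bash
python3 -c "
from h import *
where()
p=snap('scene');np.save('r5.npy',p['color']); endshift('r0.npy','r5.npy'); endshift('r4.npy','r5.npy')
t=snap('top')
for nm,q in(('scene',p),('top',t)):
  g=cv2.cvtColor(q['color'],cv2.COLOR_RGB2GRAY)
  # lever brightness along its bar: latched vs raised model
  for k,th in(('latched',0.),('raised',np.radians(14))):
    # bar top centreline points, pad centre; pad top 10 above hinge at level
    rows=[]
    for s in (30,60,90,120,145,165,185):
      y=95-s*np.cos(th)-6*np.sin(th)*-1; z=59.5+s*np.sin(th)+6*np.cos(th)
      rows.append((0,y,z+(4 if s==165 else 0)))
    uv=w2px(q,F2W(rows)).round().astype(int); print(nm,k,[int(g[v,u]) for u,v in uv])
"
```

```text
t 25.125 fixture TCP [   1.8 -306.1  171.1] yaw err(world; tool turn +this) 1.574 tilt [-0.    -0.001 -1.   ] F [ 0.4  0.6 -0.3] w 0.5
match 0.95 shift px 14 -9
match 0.99 shift px 0 0
scene latched [121, 122, 123, 123, 123, 28, 123]
scene raised [52, 58, 146, 58, 59, 54, 118]
top latched [115, 114, 112, 114, 115, 25, 114]
top raised [112, 114, 115, 54, 54, 22, 27]
```

The latched model fits both cameras exactly: the bar is evenly bright and the pad dark where they should be. The shaft has not moved, so I hand in.

```bash
python3 -c "
from plant import manip
print(manip.hand_in())"
```

```text
the job is handed in; nothing more can be done
None
```

I rolled the shaft about 30 mm until its flat faced up, pressed the lever into the latch and let go; both cameras showed the lever down and the shaft unmoved before I handed in at about 25 s, but the hand-in returned no verdict.

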